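Draw a bottle tray out from under a bench riser with a pull hook

TASK

The metal tray with the two bottles has been pushed deep under the low bench riser, where a hand does not fit. Pick up the pull hook, drop its bent end behind the tray's front lip and, with the hook alone, draw the tray gently forward until you feel it come up against the riser's stops, and hold it there a moment with about 5 N more than the sliding took so that it is seated square, never loading the tray with more than 14 N and never upsetting a bottle; then unhook, leave the tray standing out there, and put the hook down on the open worktop clear of the riser without disturbing anything else.

Things in the scene. Friction and masses are not known exactly. Their poses are not given: they have to be found in the camera images.
- riser: Bench riser fixed on the worktop: white 12 mm square-bar frame with a clear top, 260 mm deep (x), 265 wide, 177 high. The bay under it is open to the front, 240 mm wide and 155 mm high; the worktop is its floor. Origin: centre of its footprint on the worktop; +x points into the bay; the front edge lies 130 mm from the origin towards -x.
- bay_front (a point): Middle of the riser's front edge at worktop level. A rigid steel stop yoke is clamped under the top; each side has a tab jutting 22 mm into the bay, 18 to 54 mm high. Drawn forward, the ears of the tray's back plate meet the tabs. The yoke's setting varies and is not measured: the tray's front face stops between 12 mm behind and 28 mm before this edge.
- tray: Loose metal tray on the worktop in the bay, 150 mm long (x, +x to its back), 180 wide. Origin: centre of its underside. 4 mm sheet; front wall 58 mm high with a rolled lip; side walls 42 mm; back plate 65 mm high, 220 mm wide: a 20 mm ear on either side. Two bottles in its rear half; 50 mm of free floor behind the front wall. 0.4 to 0.65 kg with bottles; 1 to 5 N drag it.
- tray_lip (a point): Top of the tray's rolled front lip, mid-width, 58 mm above the worktop. The lip is 8 mm thick: inner face 4 mm behind this point (tray +x), outer face 4 mm before it; the tray's front face is 2 mm before it. At the start it lies 70 to 110 mm behind the riser's front edge.
- hook_grip (a point): Centre of the pull hook's black handle (100 x 20 x 36 mm, upright on the worktop), 24 mm above its underside. Hook +x runs from the handle along the shank, +z up. An 8 mm square steel shank, underside 22 mm above the handle's underside, ends in a steel blade 26 mm wide, 6 mm thick, bent straight down to the handle's underside level. 0.16 kg; 55 mm behind to 192 mm ahead of this point.
- hook_tip (a point): Lower end of the hook's bent blade, mid-width, on its near face (the one towards the handle, which bears on the lip): 186 mm ahead of the grip point and 23.5 mm below it.
- bottle_a: Small round bottle with a white cap, 48 mm wide, 76 mm high, standing in the tray; origin at the centre of its foot, z up its axis.
- bottle_b: Small round bottle with a blue cap, 52 mm wide, 86 mm high, standing in the tray; origin at the centre of its foot, z up its axis.
- amber_bottle: Bystander: amber bottle with a black cap, 64 mm wide, 103 mm high, on top of the riser; origin at the centre of its foot.
- dish: Bystander: lidded culture dish, 58 mm wide, 14 mm high, on top of the riser near its front; origin at the centre of its foot.
- tape: Bystander: roll of tape lying flat on the worktop at the left, 73 mm wide, 19 mm high; origin at the centre of its foot.
- cup: Bystander: thin plastic cup, 64 mm wide, 71 mm high, on the worktop to the right of the riser; origin at the centre of its foot.
Things that resemble listed ones, but are neither listed nor needed, are in the scene too. Leave any yellow look-alike of the bottle_b alone.

How it is judged:
By the outcome, as a careful person would: the job done as asked, in the order asked, and still so for the second after the job is handed in, with the robot touching nothing.
It also fails if it takes over 72 s, if anything falls off the work surface, if the arm or the gripper's body presses on something with over 40 N, if the wrist force passes 120 N, or if a joint passes its speed limit or range.

ROBOT

A 6-joint arm with a two-finger parallel gripper is mounted at the origin on a cart in front of the work surface, level with it; the furniture and walls round the work are solid. World frame = base frame: x ahead of the robot, y to its left, z up, the work surface at z = 0. Lengths are in m, angles in rad, forces in N, time in s.
With the tool pointing down it reaches from about 0.325 to 0.925 m from the base axis. Payload 3.1 kg.
Tool frame: the origin (TCP) lies on the centre line of the jaws, within the pads' length; the fingertips stand env.tip_reach ahead of it and the grasp point (between the pads) is the TCP (env.tip_reach is the distance from the TCP to the fingertips, in m); y points along the fingers, x is the direction in which the jaws open and shut, and the axes are right-handed (so a half turn about y gives the same grasp; the last joint's range is limited). The gripper opens to 85 mm and grips with 20 to 120 N. Pads are 22 mm wide; open, the fingers measure 114 mm over their backs; the gripper's body (76 mm by 85 mm) begins 54 mm behind the grasp point. The pads swing forward as they close: fully open they stand 13 mm farther back than shut.
Start: joints at [1.005, 0.217, 1.613, -0, 1.311, -0.112], TCP at [0.274, 0.562, 0.25] pointing down, gripper open.
Joint ranges: [-2.75, 2.75], [-0.78, 2.1], [0.31, 2.55], [-1.13, 4.27], [0.13, 2.63], [-2.58, 2.58]. Speed limits (rad/s): [2.79, 2.79, 3.14, 3.14, 3.14, 3.14].

INTERFACE

Orientations are given as a unit quaternion [w, x, y, z].
In Python, from cell import env gives the robot as it stands. The module is installed in compiled form; this text tells all that it offers.
- The arm moves only by the tool send_rows, never from a script. Its argument "targets" is a list of rows, each a list of 5 numbers: the opening, from -1 (shut) to 1 (fully open), then the shift along the tool's x, y, z in m, then the turn about the tool's y in rad. A call has 1 to 10 rows; each row is the pose to reach, as a shift and turn from the pose commanded when the call began, along the tool's axes at that moment; what a row does not reach only later rows make up. A row lasts 1/8 s, in which the tool goes at most 62.5 mm and 10.7 degrees, less where a joint would pass 70% of its speed; a pose out of reach is approached as far as the arm can. A call with a gripper value outside its range is refused whole. The fingers move at their own pace and stop on an object; the grip force is fixed at half the most. Time passes only in rows, so rows that repeat a pose let the fingers close. It gives the time, the measured TCP pose, the force and the opening at its end, in the units of the state.
- env.sense(): the state, without advancing time (a new reading comes with each control period).
- env.snapshot(name): name is "scene" or "top"; returns a dict with "frame" (420x560x3 uint8, red, green, blue), "depth" (420x560 float32, m along the optical axis (not along the pixel's ray), 0 where there is no reading), "intrinsics" (3x3 intrinsics, pixels), "cam_to_world" (4x4, takes a point from camera to world coordinates). Camera axes: x right, y down, z forward; pixel columns grow to the right and rows downward; lengths in m; the calibration is good to about 2 mm. A picture is of the moment at which its call begins.
- env.close_job(): hands the job in, once; it reports no verdict.
The state is a dict: "clock": time; "joints": joint angles; "qvel": joint speeds; "joint_efforts": joint torques, N m; "tcp_pos": TCP position; "orientation": TCP orientation; "force": force on the tool from outside, world axes, zero at the start; "wrist_torque": the same for the moment, N m; "grip_width": finger opening in m.
Only numpy, scipy, OpenCV 4.12 (cv2) and the standard library are available. Lean on these libraries where they do the work, as an engineer would, in place of code of your own. Each camera call takes 0.05 s, during which the arm holds its last target. There are 200 camera calls.

## Working session

There is one attempt and no reset: what is moved stays moved. The work goes in short steps, Python scripts to look and compute and a tool call to move; the robot and the scene stay as the last step left them, time stands still between calls to the robot, and variables do not carry over. Pictures are saved under pics/ and viewed, about 8 in all and at most 12, crops included, and the job is handed in when it is done.

Besides the shell and the picture viewer there is one more tool, called after "Emit:" by a JSON object that holds its "method" and its "body". send_rows: Moves the arm, as the interface text tells. Its arguments: {"type":"object","properties":{"targets":{"type":"array"}},"required":["targets"]}

```bash
mkdir -p pics
cat > h.py <<'E'
import numpy as np, cv2
from cell import env
def snap(n,name=None):
    s=env.snapshot(n)
    if name: cv2.imwrite(f'pics/{name}.png',cv2.cvtColor(s['frame'],cv2.COLOR_RGB2BGR))
    return s
def world(s):
    K=s['intrinsics'];T=s['cam_to_world'];d=s['depth']
    v,u=np.mgrid[:d.shape[0],:d.shape[1]]
    p=np.stack([(u-K[0,2])/K[0,0]*d,(v-K[1,2])/K[1,1]*d,d],-1)
    return p@T[:3,:3].T+T[:3,3]
def ray(s,u,v,z):
    K=s['intrinsics'];T=s['cam_to_world']
    r=T[:3,:3]@np.array([(u-K[0,2])/K[0,0],(v-K[1,2])/K[1,1],1]);o=T[:3,3]
    return o+r*(z-o[2])/r[2]
E
python3 - <<'E'
from h import *
for n in('scene','top'):
    s=snap(n,n+'0'); print(n,s['cam_to_world'].round(3).tolist(),s['intrinsics'].round(1).tolist(),(s['depth']>0).mean())
    np.savez(n+'0',**s)
st=env.sense();print({k:np.round(v,3).tolist() for k,v in st.items()},env.tip_reach)
E
```

```text
scene [[0.966, -0.102, 0.236, 0.204], [-0.256, -0.474, 0.843, -1.323], [0.025, -0.875, -0.484, 0.907], [0.0, 0.0, 0.0, 1.0]] [[536.4, 0.0, 273.7], [0.0, 536.4, 215.4], [0.0, 0.0, 1.0]] 0.9926232993197279
top [[-0.201, -0.77, 0.606, -0.25], [-0.979, 0.146, -0.139, 0.249], [0.019, -0.621, -0.783, 1.233], [0.0, 0.0, 0.0, 1.0]] [[537.3, 0.0, 282.1], [0.0, 537.3, 202.8], [0.0, 0.0, 1.0]] 0.9959991496598639
{'clock': 0.1, 'joints': [1.005, 0.218, 1.615, -0.0, 1.311, -0.112], 'qvel': [0.0, -0.003, -0.004, -0.0, 0.001, -0.001], 'joint_efforts': [-0.001, -39.807, -30.497, -0.0, 0.004, 0.0], 'tcp_pos': [0.274, 0.561, 0.249], 'orientation': [-0.599, 0.6, 0.374, -0.375], 'force': [0.252, -0.635, 0.553], 'wrist_torque': [0.045, 0.001, -0.009], 'grip_width': 0.085} 0.019
```

View pics/scene0.png

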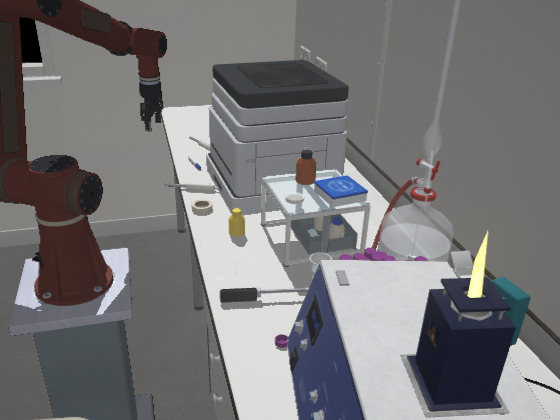

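View pics/top0.png

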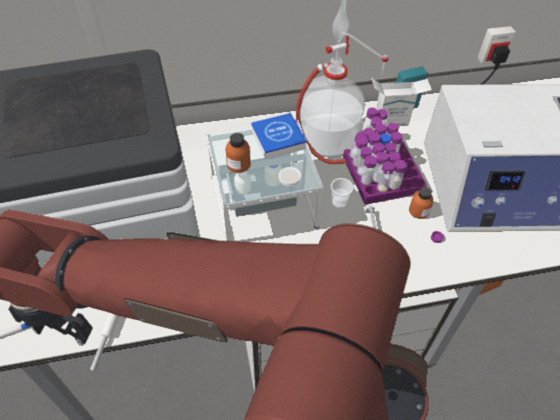

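Run:
```python
from h import *
from scipy.spatial.transform import Rotation as R
q=env.sense()['orientation'];print(R.from_quat(q,scalar_first=True).as_matrix().round(3))
S=dict(np.load('scene0.npz'));T=dict(np.load('top0.npz'))
W=world(S);f=S['frame'].astype(int)
def rep(n,m,W):
    p=W[m];print(n,m.sum(),'min',p.min(0).round(3),'max',p.max(0).round(3),'med',np.median(p,0).round(3));return p
v,u=np.mgrid[:420,:560]
box=lambda a,b,c,d:(u>=a)&(u<=b)&(v>=c)&(v<=d)
m=box(215,262,284,306)&(f.max(-1)<70)&(W[...,2]>.008)
p=rep('handle',m,W); t=p[p[:,2]>.038]; print(len(t)); r=cv2.minAreaRect((t[:,:2]*1000).astype(np.float32));print(r)
m=box(258,312,284,300)&(W[...,2]>.018)&(W[...,2]<.04)
p=rep('shank',m,W); c=p.mean(0); e=np.linalg.svd(p[:,:2]-c[:2])[2][0];print(c,e)
for z in(.03,):
  for uv in((305,290),(270,292)):print(uv,ray(S,*uv,z).round(3))
WT=world(T);ft=T['frame'].astype(int)
m=box(360,384,195,236)&(WT[...,2]>.012)&(WT[...,2]<.04);rep('top shank',m,WT)
# riser: points near z .177
for n,w,bx in(('sc',W,box(255,372,165,262)),('top',WT,box(200,325,115,240))):
  m=bx&(abs(w[...,2]-.174)<.006);p=rep('riser '+n,m,w);print(cv2.minAreaRect((p[:,:2]*1000).astype(np.float32)))
cv2.imwrite('pics/crop1.png',np.hstack([cv2.resize(cv2.cvtColor(S['frame'][160:310,210:380],cv2.COLOR_RGB2BGR),(400,353),interpolation=2),cv2.resize(cv2.cvtColor(T['frame'][105:255,195:395],cv2.COLOR_RGB2BGR),(400,300),interpolation=2)[:353] if 0 else cv2.resize(cv2.cvtColor(T['frame'][105:255,195:365],cv2.COLOR_RGB2BGR),(400,353),interpolation=2)]))
```

```text
[[ 0.438 -0.001 -0.899]
 [ 0.899 -0.002  0.438]
 [-0.002 -1.     0.   ]]
handle 421 min [ 0.204 -1.323  0.008] max [ 0.477 -0.172  0.907] med [ 0.429 -0.19   0.028]
22
((295.60552978515625, -745.8282470703125), (1166.43408203125, 87.2400131225586), 76.69847869873047)
shank 194 min [ 0.48  -0.219  0.018] max [ 0.618 -0.182  0.039] med [ 0.542 -0.202  0.029]
[ 0.54408146 -0.20206675  0.02851236] [ 0.99082655 -0.13513972]
(305, 290) [ 0.607 -0.217  0.03 ]
(270, 292) [ 0.513 -0.204  0.03 ]
top shank 215 min [ 0.549 -0.265  0.012] max [ 0.674 -0.196  0.039] med [ 0.652 -0.211  0.027]
riser sc 2057 min [ 0.581 -0.061  0.168] max [0.858 0.297 0.18 ] med [0.674 0.061 0.177]
((718.3570556640625, 119.90486145019531), (264.5833740234375, 354.8874206542969), 3.1522598266601562)
riser top 4212 min [ 0.585 -0.126  0.168] max [0.874 0.219 0.18 ] med [0.672 0.102 0.177]
((728.777099609375, 42.17633056640625), (276.8487854003906, 346.6185302734375), 2.453192710876465)
```

View pics/crop1.png

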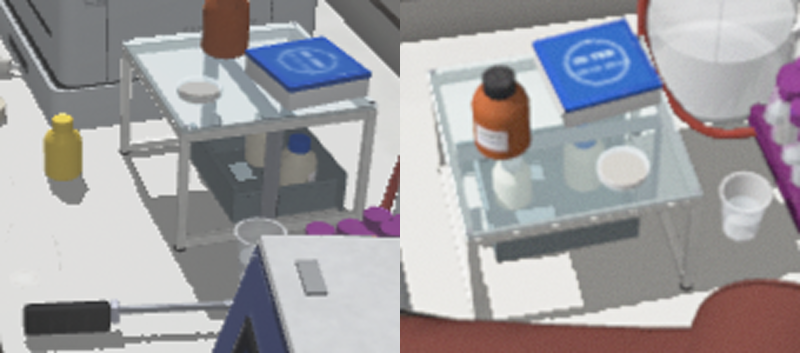

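Run:
```python
from h import *
S=dict(np.load('scene0.npz'));T=dict(np.load('top0.npz'))
W=world(S);f=S['frame'].astype(int);WT=world(T)
for n,s,uv,z in(('FR',S,(286.5,216.5),.177),('BR',S,(369.4,203.8),.177),('FL',S,(262.3,177.8),.177),
 ('FL t',T,(224.7,206),.177),('FR t',T,(321.6,188.7),.177),('BL t',T,(208.6,134.7),.177),
 ('tray bot L',T,(235.4,214.6),0),('tray bot R',T,(297,205.7),0),('sc tray bot R',S,(312,252.7),0),('sc tray top R',S,(308.6,235.6),.058)):
  print(n,ray(s,*uv,z).round(3))
v,u=np.mgrid[:420,:560]
m=((u>=215)&(u<=262)&(v>=284)&(v<=306)&(f.max(-1)<80)).astype(np.uint8)
c=max(cv2.findContours(m,0,2)[0],key=cv2.contourArea);print(c[:,0].min(0),c[:,0].max(0))
p=W[(m>0)&(W[...,2]>.005)&(W[...,2]<.05)&(W[...,0]>.3)];print(p.min(0),p.max(0))
for lo,hi in((.028,.034),(.034,.045)):
  t=p[(p[:,2]>lo)&(p[:,2]<hi)];print(len(t),t.mean(0).round(3),t[:,0].min(),t[:,0].max())
t=p; cc=t.mean(0);print(cc,np.linalg.svd(t[:,:2]-cc[:2],full_matrices=False)[2][0])
# tray dark grey pixels in depth
for nm,w,s in(('sc',W,S),('top',WT,T)):
  g=s['frame'].astype(int);m=(w[...,0]>.6)&(w[...,0]<.9)&(abs(w[...,1]-.05)<.13)&(w[...,2]>.01)&(w[...,2]<.064)&(g.max(-1)<130)
  q=w[m];print(nm,len(q),np.percentile(q,[1,50,99],axis=0).round(3).tolist())
  cv2.imwrite(f'pics/m_{nm}.png',m.astype(np.uint8)*255)
a=cv2.resize(S['frame'][205:265,285:365],(480,360),interpolation=2);a=cv2.convertScaleAbs(a,alpha=1.8,beta=-50)
cv2.imwrite('pics/crop2.png',a[...,::-1])
```

```text
FR [ 0.593 -0.065  0.177]
BR [ 0.855 -0.043  0.177]
FL [0.588 0.198 0.177]
FL t [0.583 0.204 0.177]
FR t [ 0.593 -0.047  0.177]
BL t [0.841 0.214 0.177]
tray bot L [0.686 0.171 0.   ]
tray bot R [ 0.685 -0.01   0.   ]
sc tray bot R [ 0.701 -0.     0.   ]
sc tray top R [0.69  0.009 0.058]
[221 288] [256 301]
[ 0.38223453 -0.20176126  0.00509082] [ 0.47748451 -0.17173532  0.04145281]
91 [ 0.432 -0.19   0.031] 0.38331774012195297 0.4774845139466659
119 [ 0.428 -0.186  0.036] 0.38304027688082976 0.4756171764122335
[ 0.42924794 -0.1895112   0.02513431] [-0.98939756  0.14523248]
sc 1270 [[0.633, -0.05, 0.011], [0.756, 0.001, 0.033], [0.843, 0.173, 0.063]]
top 422 [[0.61, -0.043, 0.01], [0.683, 0.081, 0.025], [0.69, 0.169, 0.045]]
```

View pics/crop2.png

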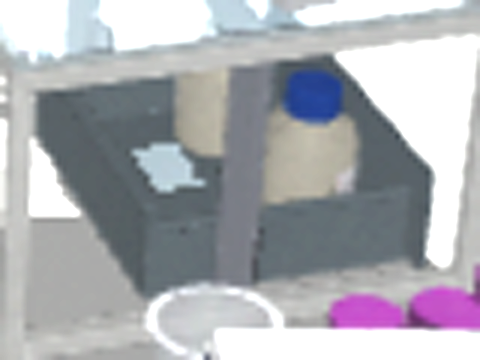

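The scene shows the tray at the middle of the bay (its near front corner at about (309,240) in scene), the hook handle at (238,295), and blue- and white-capped bottles at the rear. Next I move over the hook, which also clears the top camera's view.

```bash
cat >> h.py <<'E'
from scipy.spatial.transform import Rotation as Ro
def plan(xyz,yaw,n=None):
    "tool row (dx,dy,dz,turn) to bring the TCP to xyz with tool z along -(hook x) at world yaw"
    s=env.sense();R=Ro.from_quat(s['orientation'],scalar_first=True).as_matrix()
    d=R.T@(np.array(xyz)-s['tcp_pos']); a=np.arctan2(-R[1,2],-R[0,2])
    t=-((yaw-a+np.pi/2)%np.pi-np.pi/2)
    print('row',d.round(4),'turn',round(t,4),'tcp',np.round(s['tcp_pos'],4),'yaw',round(a,4),'F',np.round(s['force'],2),'j',np.round(s['joints'],2),'w',round(s['grip_width'],4),'t',s['clock'])
E
python3 -c "
from h import *
plan((.43,-.187,.2),-.137)"
```

```text
row [-0.6037  0.0503 -0.4686] turn -0.3168 tcp [0.2736 0.5611 0.2491] yaw -0.4538 F [ 0.25 -0.64  0.55] j [ 1.    0.22  1.61 -0.    1.31 -0.11] w 0.0852 t 0.1
```

Emit:
{"method": "send_rows", "body": {"targets": [[1,-0.045,0,-0.035,-0.03],[1,-0.09,0,-0.07,-0.06],[1,-0.135,0,-0.105,-0.1],[1,-0.18,0,-0.14,-0.14],[1,-0.225,0,-0.175,-0.18],[1,-0.27,0,-0.21,-0.22],[1,-0.315,0.01,-0.245,-0.26],[1,-0.36,0.02,-0.28,-0.29],[1,-0.405,0.03,-0.315,-0.317],[1,-0.45,0.04,-0.35,-0.317]]}}

```text
clock: 1.35
tcp_pos: [0.3911, 0.0021, 0.2099]
orientation: [-0.533, 0.533, 0.465, -0.464]
force: [1.2, -0.7, -0.1]
grip_width: 0.0854
```

Run:
```python
from h import *
plan((.43,-.187,.15),-.137)
```

```text
row [-0.1821  0.0599 -0.0643] turn 0.0003 tcp [0.3911 0.0021 0.2099] yaw -0.1367 F [ 1.15 -0.67 -0.06] j [-0.17 -0.28  2.17  0.    1.25 -1.61] w 0.0854 t 1.35
```

Emit:
{"method": "send_rows", "body": {"targets": [[1,-0.05,0.015,-0.018,0],[1,-0.1,0.03,-0.036,0],[1,-0.14,0.045,-0.05,0],[1,-0.18,0.06,-0.064,0],[1,-0.18,0.06,-0.064,0],[1,-0.18,0.06,-0.064,0]]}}

```text
clock: 2.1
tcp_pos: [0.4296, -0.1825, 0.1499]
orientation: [0.534, -0.532, -0.464, 0.465]
force: [0.8, 0.3, -0.3]
grip_width: 0.0851
```

Run:
```python
from h import *
plan((.43,-.187,.026),-.137)
s=snap('top','top1');np.savez('top1',**s)
S=snap('scene');np.savez('scene1',**S)
a=cv2.resize(s['frame'][100:310,190:400],(600,600),interpolation=2)
cv2.imwrite('pics/crop3.png',a[...,::-1])
```

```text
row [-0.0045  0.1239 -0.0012] turn -0.0003 tcp [ 0.4296 -0.1825  0.1499] yaw -0.1373 F [ 0.78  0.31 -0.25] j [-0.55 -0.01  2.06  0.    1.09 -1.99] w 0.0851 t 2.1
```

View pics/crop3.png

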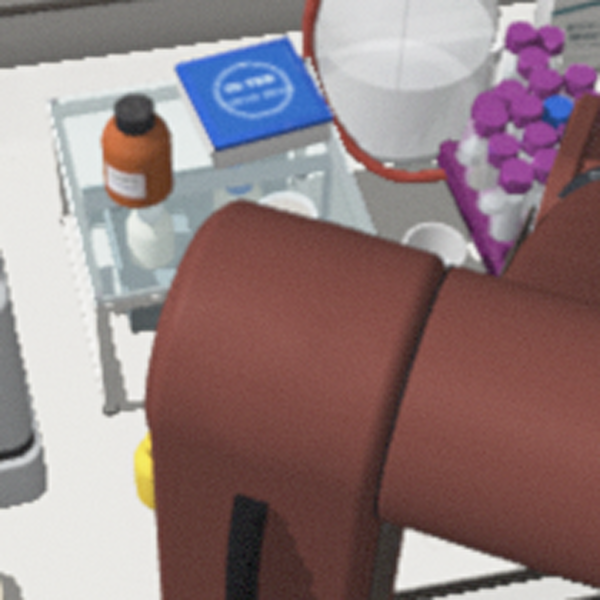

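Emit:
{"method": "send_rows", "body": {"targets": [[1,-0.004,0.04,-0.001,0],[1,-0.004,0.08,-0.001,0],[1,-0.004,0.11,-0.001,0],[1,-0.004,0.123,-0.001,0],[1,-0.004,0.123,-0.001,0],[0,-0.004,0.123,-0.001,0],[-1,-0.004,0.123,-0.001,0],[-1,-0.004,0.123,-0.001,0],[-1,-0.004,0.123,-0.001,0],[-1,-0.004,0.123,-0.001,0]]}}

```text
clock: 3.45
tcp_pos: [0.4313, -0.1877, 0.0281]
orientation: [-0.532, 0.534, 0.465, -0.464]
force: [0.8, -0.2, 5.0]
grip_width: 0.019
```

Run:
```python
from h import *
plan((.43,-.187,.12),-.137)
s=snap('scene')
cv2.imwrite('pics/crop4.png',cv2.resize(s['frame'][240:320,205:345],(700,400),interpolation=2)[...,::-1])
```

```text
row [ 0.0005 -0.0919  0.0013] turn 0.0002 tcp [ 0.4313 -0.1877  0.0281] yaw -0.1368 F [ 0.84 -0.25  5.01] j [-0.56  0.22  2.1   0.    0.82 -1.99] w 0.019 t 3.45
```

View pics/crop4.png

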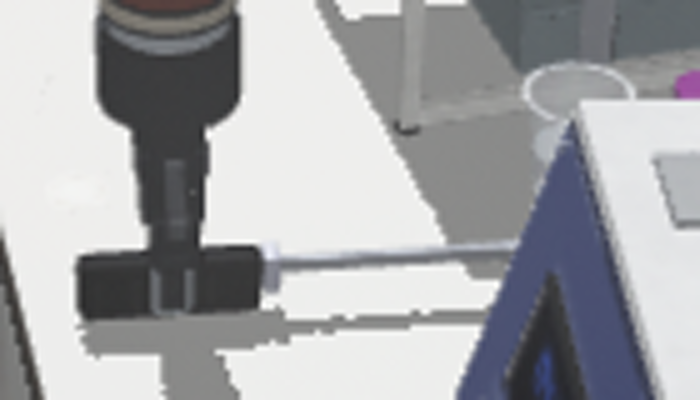

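Run:
```python
from h import *
S=dict(np.load('scene0.npz'));T=dict(np.load('top0.npz'));S1=dict(np.load('scene1.npz'));W=world(S);f=S['frame'].astype(int)
m=(f[...,0]>140)&(f[...,2]<90)&(f[...,1]>100)&(W[...,0]>.3)&(W[...,0]<.7)&(abs(W[...,1])<.3)&(W[...,2]>0)
p=W[m];print('yellow',len(p),p.min(0).round(3),p.max(0).round(3))
print('lip R',ray(S,309.3,240,.058),'L',ray(S,291.3,220.8,.058),'bot R',ray(S,308.5,254,0))
# front wall depth points, scene: fit plane
v,u=np.mgrid[:420,:560]
m=np.zeros((420,560),np.uint8);cv2.fillPoly(m,[np.array([[294,229],[307,243],[307,250],[297,236]])],1)
m=(m>0)&(f.max(-1)<110);p=W[m];print('front wall',len(p),p.mean(0),np.polyfit(p[:,1],p[:,0],1))
WT=world(T);g=T['frame'].astype(int)
m=(WT[...,0]>.6)&(WT[...,0]<.72)&(WT[...,1]>-.0)&(WT[...,1]<.165)&(WT[...,2]>.008)&(WT[...,2]<.05)&(g.max(-1)<120)
p=WT[m];print('front wall top',len(p),p.mean(0),np.polyfit(p[:,1],p[:,0],1),p[:,1].min(),p[:,1].max())
# riser front bar from both: points near x .58-.61, z .166-.18
for w,n in((W,'sc'),(WT,'top')):
  m=(abs(w[...,2]-.171)<.008)&(w[...,0]>.56)&(w[...,0]<.64)&(w[...,1]>-.08)&(w[...,1]<.22)
  p=w[m];b=np.round(p[:,1]/.02)
  e=[(k*.02,np.percentile(p[b==k,0],3)) for k in np.unique(b) if (b==k).sum()>8]
  print(n,len(p),p[:,1].min(),p[:,1].max(),np.polyfit(*zip(*e),1),np.round(e,3).tolist())
plan((.38,-.05,.15),0)
```

```text
yellow 176 [0.469 0.135 0.004] [0.695 0.171 0.254]
lip R [ 0.68370396 -0.01588463  0.058     ] L [0.66374725 0.10919071 0.058     ] bot R [ 0.68813827 -0.00510439  0.        ]
front wall 81 [0.68309432 0.05385157 0.01705647] [-0.03692766  0.68508293]
front wall top 403 [0.6833619  0.08312006 0.02476063] [-0.04414288  0.68703106] 0.0014778023843551868 0.16348664798487383
sc 628 -0.060971963276212904 0.21026531008563487 [-0.0377452   0.59372463] [[-0.06, 0.597], [-0.04, 0.595], [-0.02, 0.594], [-0.0, 0.594], [0.02, 0.593], [0.04, 0.592], [0.06, 0.591], [0.08, 0.591], [0.1, 0.589], [0.12, 0.589], [0.14, 0.589], [0.16, 0.588], [0.18, 0.587], [0.2, 0.586]]
top 1415 -0.054439833237812096 0.21126700542184743 [-0.04036665  0.59413682] [[-0.06, 0.596], [-0.04, 0.596], [-0.02, 0.595], [-0.0, 0.593], [0.02, 0.593], [0.04, 0.593], [0.06, 0.592], [0.08, 0.591], [0.1, 0.59], [0.12, 0.589], [0.14, 0.589], [0.16, 0.588], [0.18, 0.587], [0.2, 0.585]]
row [ 0.1294 -0.1221  0.0694] turn -0.1368 tcp [ 0.4313 -0.1877  0.0281] yaw -0.1368 F [-0.73  0.77  6.17] j [-0.56  0.22  2.1   0.    0.82 -1.99] w 0.0191 t 3.5
```

Emit:
{"method": "send_rows", "body": {"targets": [[-1,0,-0.02,0,0],[-1,0,-0.05,0,0],[-1,0,-0.09,0,0],[-1,0,-0.09,0.025,0],[-1,0,-0.09,0.05,0],[-1,0,-0.09,0.07,0],[-1,0,-0.09,0.07,0]]}}

```text
clock: 4.38
tcp_pos: [0.3593, -0.1767, 0.1161]
orientation: [0.534, -0.532, -0.464, 0.465]
force: [0.4, -0.2, -1.7]
grip_width: 0.0191
```

Run:
```python
from h import *
plan((.36,.066,.103),.04)
```

```text
row [0.2405 0.0135 0.0326] turn -0.1777 tcp [ 0.3593 -0.1767  0.1161] yaw -0.1377 F [ 0.39 -0.25 -1.72] j [-0.63 -0.1   2.23 -0.    1.02 -2.07] w 0.0191 t 4.375
```

Emit:
{"method": "send_rows", "body": {"targets": [[-1,0.035,0,0.005,-0.025],[-1,0.07,0,0.01,-0.05],[-1,0.105,0,0.015,-0.08],[-1,0.14,0.004,0.02,-0.11],[-1,0.175,0.008,0.024,-0.14],[-1,0.21,0.0135,0.029,-0.165],[-1,0.24,0.0135,0.0325,-0.178],[-1,0.24,0.0135,0.0325,-0.178],[-1,0.24,0.0135,0.0325,-0.178]]}}

```text
clock: 5.5
tcp_pos: [0.3622, 0.0643, 0.1038]
orientation: [0.489, -0.49, -0.51, 0.51]
force: [0.7, 0.4, -2.1]
grip_width: 0.019
```

Run:
```python
from h import *
plan((.517,.0725,.103),.04)
s=snap('scene');np.savez('scene2',**s)
cv2.imwrite('pics/crop5.png',cv2.resize(s['frame'][150:290,220:390],(680,560),interpolation=2)[...,::-1])
```

```text
row [ 0.0017  0.0008 -0.155 ] turn 0.0018 tcp [0.3622 0.0643 0.1038] yaw 0.0418 F [ 0.69  0.39 -2.13] j [-0.02 -0.16  2.31 -0.    1.   -1.63] w 0.019 t 5.5
```

View pics/crop5.png

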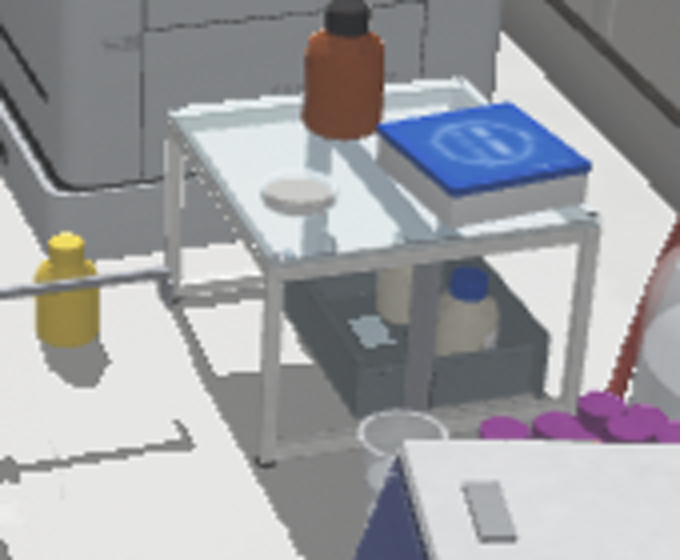

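The hook points at the bay. The blade's lower end is at about (263,224) in the scene image, and the riser and tray look undisturbed. Checking the tip by ray before going in.

Run:
```python
from h import *
S=dict(np.load('scene2.npz'));W=world(S)
print(ray(S,262.5,224,.076))
v,u=np.mgrid[:420,:560]
m=(u>=225)&(u<=266)&(v>=214)&(v<=227)&(W[...,2]>.06)&(W[...,2]<.125)&(W[...,1]<.12)&(W[...,0]<.6)
p=W[m];print(len(p),p.max(0),p.min(0));e=p[p[:,0]>p[:,0].max()-.008];print(e.round(3).tolist()[:25]);print(np.polyfit(p[:,0],p[:,1],1))
```

```text
[0.56049415 0.07845294 0.076     ]
140 [0.557001   0.08805984 0.108593  ] [0.44012152 0.05423066 0.07764098]
[[0.552, 0.079, 0.105], [0.555, 0.077, 0.106], [0.551, 0.072, 0.106], [0.553, 0.071, 0.106], [0.55, 0.07, 0.103], [0.553, 0.069, 0.103], [0.557, 0.072, 0.101], [0.549, 0.067, 0.102], [0.553, 0.069, 0.1], [0.55, 0.08, 0.091], [0.551, 0.072, 0.095], [0.553, 0.068, 0.097], [0.556, 0.069, 0.096], [0.552, 0.088, 0.082], [0.55, 0.071, 0.092], [0.551, 0.061, 0.098], [0.555, 0.062, 0.096], [0.55, 0.08, 0.084], [0.549, 0.067, 0.091], [0.551, 0.061, 0.094], [0.555, 0.065, 0.091], [0.55, 0.082, 0.079], [0.55, 0.07, 0.085], [0.552, 0.062, 0.09], [0.554, 0.06, 0.091]]
[0.02789012 0.05401172]
```

Emit:
{"method": "send_rows", "body": {"targets": [[-1,0.0005,0,-0.03,0.0],[-1,0.001,0,-0.065,0.001],[-1,0.0015,0,-0.1,0.002],[-1,0.0015,0,-0.13,0.002],[-1,0.0015,0,-0.155,0.002],[-1,0.0015,0,-0.155,0.002],[-1,0.0015,0,-0.155,0.002]]}}

```text
clock: 6.42
tcp_pos: [0.5155, 0.0716, 0.1032]
orientation: [0.491, -0.49, -0.509, 0.51]
force: [-0.7, -0.1, -1.8]
grip_width: 0.0188
```

Emit:
{"method": "send_rows", "body": {"targets": [[-1,0,0.01,0,0],[-1,0,0.02,0,0],[-1,0,0.028,0,0],[-1,0,0.035,0,0],[-1,0,0.035,0,0],[-1,0,0.035,0,0]]}}

```text
clock: 7.18
tcp_pos: [0.5169, 0.0724, 0.069]
orientation: [-0.49, 0.49, 0.51, -0.51]
force: [0.6, -0.3, -1.4]
grip_width: 0.0191
```

Run:
```python
from h import *
plan((.517,.0725,.068),.04)
print(np.mean([env.sense()['force'] for _ in range(3)],0))
s=snap('scene');np.savez('scene3',**s)
print(env.sense()['force'])
cv2.imwrite('pics/crop6.png',cv2.resize(s['frame'][180:270,240:370],(780,540),interpolation=2)[...,::-1])
```

```text
row [ 0.0001  0.001  -0.0002] turn -0.0008 tcp [0.5169 0.0724 0.069 ] yaw 0.0392 F [ 0.57 -0.35 -1.37] j [ 0.    0.24  1.97  0.    0.93 -1.61] w 0.0191 t 7.175
[ 0.57122357 -0.34918728 -1.3720408 ]
[ 0.33610839  0.13904268 -1.11093852]
```

View pics/crop6.png

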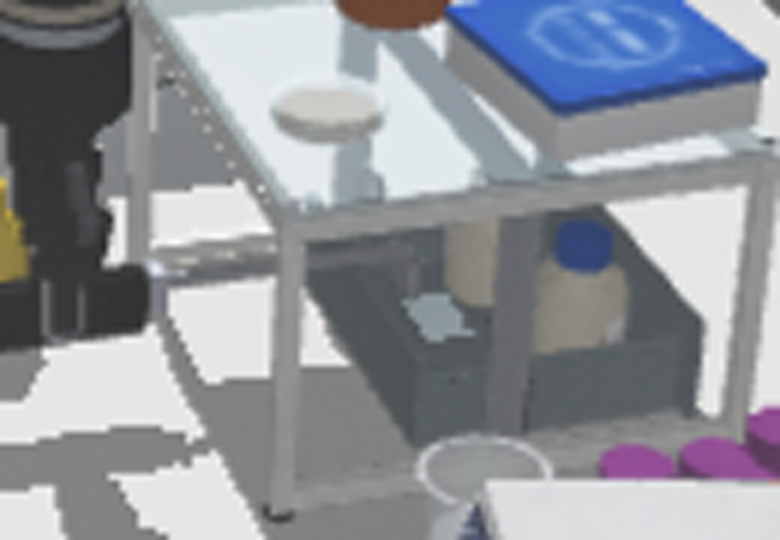

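Emit:
{"method": "send_rows", "body": {"targets": [[-1,0,0,0.002,0],[-1,0,0,0.004,0],[-1,0,0,0.006,0],[-1,0,0,0.008,0],[-1,0,0,0.01,0],[-1,0,0,0.012,0],[-1,0,0,0.014,0],[-1,0,0,0.016,0],[-1,0,0,0.018,0],[-1,0,0,0.02,0]]}}

```text
clock: 8.48
tcp_pos: [0.4973, 0.0715, 0.0691]
orientation: [-0.49, 0.491, 0.51, -0.509]
force: [2.9, 0.8, -2.8]
grip_width: 0.019
```

Emit:
{"method": "send_rows", "body": {"targets": [[-1,0,0,0.002,0],[-1,0,0,0.004,0],[-1,0,0,0.006,0],[-1,0,0,0.008,0],[-1,0,0,0.01,0],[-1,0,0,0.012,0],[-1,0,0,0.014,0],[-1,0,0,0.016,0],[-1,0,0,0.018,0],[-1,0,0,0.02,0]]}}

```text
clock: 9.72
tcp_pos: [0.4766, 0.0708, 0.0689]
orientation: [-0.49, 0.49, 0.51, -0.51]
force: [4.1, -0.2, -1.3]
grip_width: 0.0187
```

Emit:
{"method": "send_rows", "body": {"targets": [[-1,0,0,0.002,0],[-1,0,0,0.004,0],[-1,0,0,0.006,0],[-1,0,0,0.008,0],[-1,0,0,0.01,0],[-1,0,0,0.012,0],[-1,0,0,0.014,0],[-1,0,0,0.016,0],[-1,0,0,0.018,0],[-1,0,0,0.02,0]]}}

```text
clock: 10.98
tcp_pos: [0.4565, 0.07, 0.0688]
orientation: [0.49, -0.49, -0.51, 0.51]
force: [3.2, -0.3, -1.2]
grip_width: 0.0192
```

Emit:
{"method": "send_rows", "body": {"targets": [[-1,0,0,0.002,0],[-1,0,0,0.004,0],[-1,0,0,0.006,0],[-1,0,0,0.008,0],[-1,0,0,0.01,0],[-1,0,0,0.012,0],[-1,0,0,0.014,0],[-1,0,0,0.016,0],[-1,0,0,0.018,0],[-1,0,0,0.02,0]]}}

```text
clock: 12.22
tcp_pos: [0.4365, 0.0692, 0.0688]
orientation: [0.49, -0.49, -0.51, 0.51]
force: [2.6, 0.2, -2.1]
grip_width: 0.019
```

Run:
```python
from h import *
plan((.517,.0725,.068),.04)
S=snap('scene');print(env.sense()['force'])
W=world(S);f=S['frame'].astype(int)
m=(W[...,0]>.57)&(W[...,0]<.7)&(W[...,1]>-.01)&(W[...,1]<.16)&(W[...,2]>.008)&(W[...,2]<.045)&(f.max(-1)<110)
p=W[m];print(len(p),[np.round((k*.02,np.percentile(p[np.round(p[:,1]/.02)==k,0],10)),3).tolist() for k in range(0,9) if (np.round(p[:,1]/.02)==k).sum()>5])
cv2.imwrite('pics/crop7.png',cv2.resize(S['frame'][180:270,240:370],(780,540),interpolation=2)[...,::-1])
```

```text
row [ 0.0001  0.0008 -0.0806] turn -0.0008 tcp [0.4365 0.0692 0.0688] yaw 0.0392 F [ 2.62  0.19 -2.08] j [-0.    0.08  2.16 -0.    0.9  -1.61] w 0.019 t 12.225
[ 2.04870867 -0.29096042 -1.04048062]
261 [[0.0, 0.638], [0.04, 0.619], [0.06, 0.618], [0.08, 0.618], [0.1, 0.617], [0.12, 0.616], [0.14, 0.615], [0.16, 0.615]]
```

View pics/crop7.png

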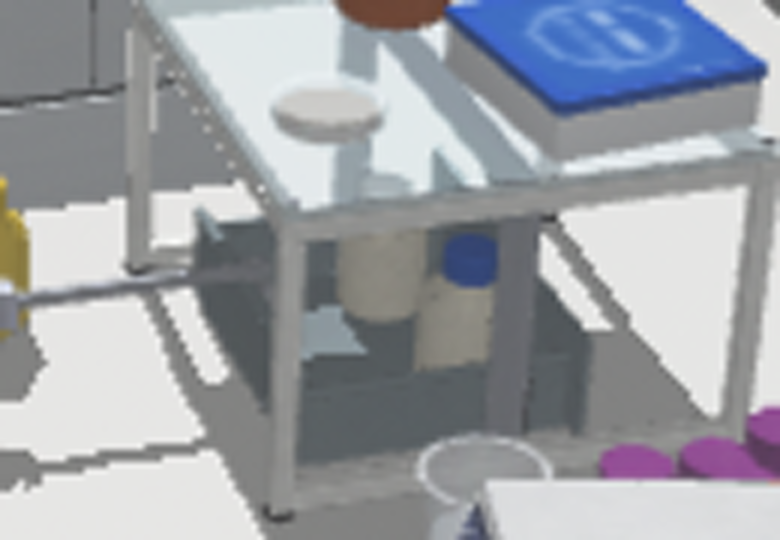

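Emit:
{"method": "send_rows", "body": {"targets": [[-1,0,0,0.001,0],[-1,0,0,0.002,0],[-1,0,0,0.003,0],[-1,0,0,0.004,0],[-1,0,0,0.005,0],[-1,0,0,0.006,0],[-1,0,0,0.007,0],[-1,0,0,0.008,0],[-1,0,0,0.009,0],[-1,0,0,0.01,0]]}}

```text
clock: 13.52
tcp_pos: [0.4266, 0.0688, 0.0688]
orientation: [-0.49, 0.49, 0.51, -0.51]
force: [2.7, -0.0, -2.5]
grip_width: 0.0189
```

Run:
```python
from h import *
plan((.517,.0725,.068),.04)
S=dict(np.load('scene3.npz'));W=world(S);f=S['frame']
# yoke arm, original tray right side / ear in scene3 : crop6 px /6 + (240,180)
for s,pts in((S,[(515,300),(490,300),(540,300)]),):
  for a,b in pts: print('yoke',W[180+b//6,240+a//6].round(3))
for a,b in((690,340),(696,380),(640,380)): print('ear0',W[180+b//6,240+a//6].round(3))
```

```text
row [ 0.0001  0.0008 -0.0905] turn -0.0008 tcp [0.4266 0.0688 0.0688] yaw 0.0392 F [ 2.69 -0.01 -2.46] j [-0.    0.06  2.18  0.    0.9  -1.61] w 0.0189 t 13.525
yoke [ 0.726 -0.032  0.097]
yoke [0.77  0.113 0.008]
yoke [0.769 0.034 0.054]
ear0 [ 0.831 -0.02   0.055]
ear0 [ 0.837 -0.021  0.03 ]
ear0 [ 0.811 -0.004  0.023]
```

Emit:
{"method": "send_rows", "body": {"targets": [[-1,0,0,0.0005,0],[-1,0,0,0.001,0],[-1,0,0,0.0015,0],[-1,0,0,0.002,0],[-1,0,0,0.0025,0],[-1,0,0,0.003,0]]}}

```text
clock: 14.28
tcp_pos: [0.4237, 0.0687, 0.0688]
orientation: [-0.49, 0.49, 0.51, -0.51]
force: [2.8, 0.7, -1.5]
grip_width: 0.0192
```

Emit:
{"method": "send_rows", "body": {"targets": [[-1,0,0,0.0005,0],[-1,0,0,0.001,0],[-1,0,0,0.0015,0],[-1,0,0,0.002,0],[-1,0,0,0.0025,0]]}}

```text
clock: 14.9
tcp_pos: [0.4211, 0.0686, 0.0688]
orientation: [0.49, -0.49, -0.51, 0.51]
force: [4.1, -0.2, -1.3]
grip_width: 0.0185
```

Emit:
{"method": "send_rows", "body": {"targets": [[-1,0,0,0.0005,0],[-1,0,0,0.001,0],[-1,0,0,0.0015,0]]}}

```text
clock: 15.28
tcp_pos: [0.4196, 0.0685, 0.0688]
orientation: [-0.49, 0.49, 0.51, -0.51]
force: [3.5, 0.8, -1.7]
grip_width: 0.0192
```

Still only sliding.

Emit:
{"method": "send_rows", "body": {"targets": [[-1,0,0,0.0005,0],[-1,0,0,0.001,0],[-1,0,0,0.0015,0],[-1,0,0,0.002,0]]}}

```text
clock: 15.78
tcp_pos: [0.4176, 0.0685, 0.0688]
orientation: [0.49, -0.49, -0.51, 0.51]
force: [3.2, 1.0, -2.0]
grip_width: 0.0188
```

Emit:
{"method": "send_rows", "body": {"targets": [[-1,0,0,0.0005,0],[-1,0,0,0.001,0],[-1,0,0,0.0015,0],[-1,0,0,0.002,0]]}}

```text
clock: 16.27
tcp_pos: [0.4156, 0.0684, 0.0688]
orientation: [-0.49, 0.49, 0.51, -0.51]
force: [2.0, 0.7, -2.1]
grip_width: 0.0188
```

Emit:
{"method": "send_rows", "body": {"targets": [[-1,0,0,0.0005,0],[-1,0,0,0.001,0],[-1,0,0,0.0015,0],[-1,0,0,0.002,0]]}}

```text
clock: 16.77
tcp_pos: [0.4136, 0.0683, 0.0688]
orientation: [-0.49, 0.49, 0.51, -0.51]
force: [2.9, 0.4, -1.5]
grip_width: 0.0194
```

Emit:
{"method": "send_rows", "body": {"targets": [[-1,0,0,0.0005,0],[-1,0,0,0.001,0],[-1,0,0,0.0015,0],[-1,0,0,0.002,0]]}}

```text
clock: 17.27
tcp_pos: [0.4116, 0.0682, 0.0688]
orientation: [0.49, -0.49, -0.51, 0.51]
force: [3.0, -1.1, -1.4]
grip_width: 0.0189
```

Emit:
{"method": "send_rows", "body": {"targets": [[-1,0,0,0.0005,0],[-1,0,0,0.001,0],[-1,0,0,0.0015,0]]}}

```text
clock: 17.65
tcp_pos: [0.4101, 0.0682, 0.0688]
orientation: [-0.49, 0.49, 0.51, -0.51]
force: [3.4, 0.2, -1.6]
grip_width: 0.0188
```

Emit:
{"method": "send_rows", "body": {"targets": [[-1,0,0,0.0005,0],[-1,0,0,0.001,0],[-1,0,0,0.0015,0]]}}

```text
clock: 18.02
tcp_pos: [0.4086, 0.0681, 0.0688]
orientation: [0.49, -0.49, -0.51, 0.51]
force: [3.1, 1.3, -1.3]
grip_width: 0.0188
```

Emit:
{"method": "send_rows", "body": {"targets": [[-1,0,0,0.0005,0],[-1,0,0,0.001,0],[-1,0,0,0.0015,0]]}}

```text
clock: 18.4
tcp_pos: [0.4071, 0.0681, 0.0688]
orientation: [-0.49, 0.49, 0.51, -0.51]
force: [2.5, -0.6, -1.9]
grip_width: 0.0192
```

Emit:
{"method": "send_rows", "body": {"targets": [[-1,0,0,0.0005,0],[-1,0,0,0.001,0],[-1,0,0,0.0015,0]]}}

```text
clock: 18.77
tcp_pos: [0.4056, 0.068, 0.0688]
orientation: [0.49, -0.49, -0.51, 0.51]
force: [2.6, -0.2, -1.1]
grip_width: 0.0189
```

Emit:
{"method": "send_rows", "body": {"targets": [[-1,0,0,0.0005,0],[-1,0,0,0.001,0],[-1,0,0,0.0015,0]]}}

```text
clock: 19.15
tcp_pos: [0.4045, 0.068, 0.0689]
orientation: [-0.49, 0.49, 0.51, -0.509]
force: [5.2, 0.9, -2.2]
grip_width: 0.019
```

Run:
```python
from h import *
plan((.517,.0725,.068),.04)
S=snap('scene');W=world(S);f=S['frame'].astype(int)
m=(W[...,0]>.55)&(W[...,0]<.7)&(W[...,1]>-.01)&(W[...,1]<.16)&(W[...,2]>.008)&(W[...,2]<.045)&(f.max(-1)<110)
p=W[m];print(len(p),[np.round((k*.02,np.percentile(p[np.round(p[:,1]/.02)==k,0],10)),3).tolist() for k in range(0,9) if (np.round(p[:,1]/.02)==k).sum()>5])
m=(W[...,0]>.69)&(W[...,0]<.83)&(W[...,1]>-.06)&(W[...,1]<.0)&(W[...,2]>.008)&(W[...,2]<.16)&(f.max(-1)<125)
for lo in(.01,.03,.05,.07,.1): q=W[m&(W[...,2]>lo)&(W[...,2]<lo+.02)];print(lo,len(q),np.sort(q[:,0]).round(3)[::max(1,len(q)//14)])
cv2.imwrite('pics/crop8.png',cv2.resize(S['frame'][180:270,240:370],(780,540),interpolation=2)[...,::-1])
```

```text
row [ 1.000e-04  1.000e-03 -1.126e-01] turn -0.0007 tcp [0.4045 0.068  0.0689] yaw 0.0393 F [ 5.18  0.89 -2.19] j [-0.01  0.01  2.23  0.    0.9  -1.62] w 0.019 t 19.15
296 [[0.0, 0.591], [0.02, 0.588], [0.04, 0.587], [0.06, 0.587], [0.08, 0.585], [0.1, 0.585], [0.12, 0.584], [0.14, 0.583], [0.16, 0.583]]
0.01 81 [0.69  0.693 0.695 0.699 0.701 0.703 0.707 0.71  0.713 0.715 0.718 0.72
 0.722 0.723 0.726 0.733 0.742]
0.03 89 [0.69  0.692 0.695 0.7   0.704 0.708 0.712 0.714 0.717 0.72  0.721 0.724
 0.726 0.73  0.735]
0.05 44 [0.708 0.713 0.715 0.718 0.719 0.721 0.723 0.724 0.727 0.728 0.729 0.732
 0.734 0.735 0.741]
0.07 39 [0.713 0.715 0.715 0.716 0.717 0.718 0.719 0.721 0.722 0.723 0.724 0.725
 0.727 0.728 0.728 0.73  0.731 0.731 0.732 0.735]
0.1 35 [0.711 0.715 0.716 0.717 0.719 0.719 0.72  0.722 0.722 0.723 0.725 0.726
 0.729 0.729 0.731 0.732 0.733 0.734]
```

View pics/crop8.png

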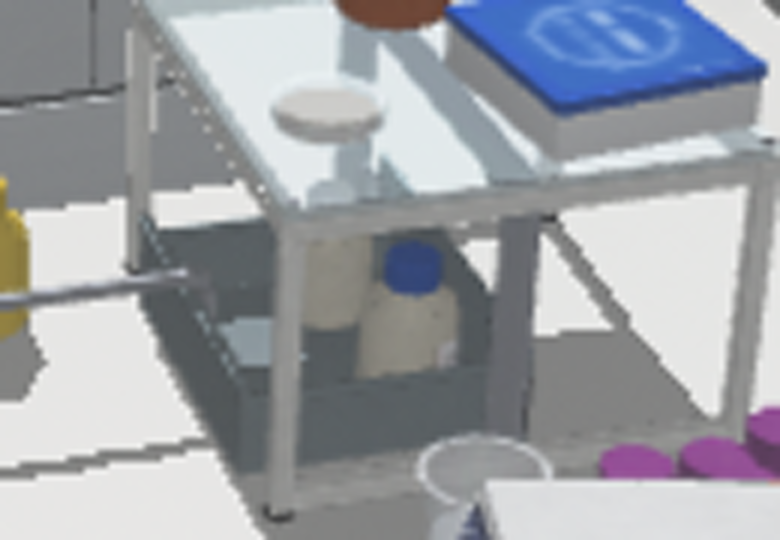

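The tray's ears have reached the yoke. Force is up to 5.2 N against about 3.0 N when sliding. Now loading slowly to about 8 N.

Emit:
{"method": "send_rows", "body": {"targets": [[-1,0,0,0.0002,0],[-1,0,0,0.0004,0],[-1,0,0,0.0004,0]]}}

```text
clock: 19.58
tcp_pos: [0.4043, 0.068, 0.069]
orientation: [-0.49, 0.49, 0.51, -0.509]
force: [5.6, 0.8, -3.3]
grip_width: 0.0191
```

Emit:
{"method": "send_rows", "body": {"targets": [[-1,0,0,0.0003,0],[-1,0,0,0.0006,0],[-1,0,0,0.0006,0]]}}

```text
clock: 19.95
tcp_pos: [0.4043, 0.068, 0.0692]
orientation: [-0.489, 0.491, 0.51, -0.509]
force: [6.3, 0.4, -2.8]
grip_width: 0.019
```

Emit:
{"method": "send_rows", "body": {"targets": [[-1,0,0,0.0003,0],[-1,0,0,0.0006,0],[-1,0,0,0.0006,0]]}}

```text
clock: 20.32
tcp_pos: [0.4043, 0.068, 0.0694]
orientation: [-0.489, 0.491, 0.511, -0.509]
force: [8.2, 1.3, -4.3]
grip_width: 0.0188
```

Emit:
{"method": "send_rows", "body": {"targets": [[-1,0,0,0.0001,0],[-1,0,0,0.0001,0],[-1,0,0,0.0001,0],[-1,0,0,0.0001,0]]}}

```text
clock: 20.82
tcp_pos: [0.4043, 0.068, 0.0694]
orientation: [-0.489, 0.491, 0.511, -0.509]
force: [8.8, 1.5, -4.1]
grip_width: 0.0194
```

Emit:
{"method": "send_rows", "body": {"targets": [[-1,0,0,0,0],[-1,0,0,0,0],[-1,0,0,0,0],[-1,0,0,0,0]]}}

```text
clock: 21.32
tcp_pos: [0.4043, 0.068, 0.0694]
orientation: [-0.489, 0.491, 0.511, -0.509]
force: [8.2, 1.0, -3.1]
grip_width: 0.0189
```

Emit:
{"method": "send_rows", "body": {"targets": [[-1,0,0,-0.001,0],[-1,0,0,-0.002,0],[-1,0,0,-0.004,0],[-1,0,0,-0.007,0],[-1,0,0,-0.011,0],[-1,0,0,-0.013,0],[-1,0,0,-0.013,0],[-1,0,0,-0.013,0]]}}

```text
clock: 22.32
tcp_pos: [0.4153, 0.0684, 0.0687]
orientation: [0.49, -0.49, -0.51, 0.51]
force: [-0.1, -0.3, -1.7]
grip_width: 0.019
```

Emit:
{"method": "send_rows", "body": {"targets": [[-1,0,-0.005,0,0],[-1,0,-0.012,0,0],[-1,0,-0.02,0,0],[-1,0,-0.03,0,0],[-1,0,-0.038,0,0],[-1,0,-0.038,0,0],[-1,0,-0.038,0,0]]}}

```text
clock: 23.2
tcp_pos: [0.4152, 0.0684, 0.1067]
orientation: [0.49, -0.49, -0.51, 0.51]
force: [0.0, -0.4, -1.8]
grip_width: 0.0192
```

Run:
```python
from h import *
plan((.37,-.18,.12),.04)
S=snap('scene');W=world(S);f=S['frame'].astype(int)
m=(W[...,0]>.55)&(W[...,0]<.7)&(W[...,1]>-.01)&(W[...,1]<.16)&(W[...,2]>.008)&(W[...,2]<.045)&(f.max(-1)<110)
p=W[m];print(len(p),[np.round((k*.02,np.percentile(p[np.round(p[:,1]/.02)==k,0],10)),3).tolist() for k in range(0,9) if (np.round(p[:,1]/.02)==k).sum()>5])
m=(W[...,0]>.5)&(W[...,0]<.62)&(W[...,1]>.03)&(W[...,1]<.11)&(W[...,2]>.062)&(W[...,2]<.13)
p=W[m];print('hook',len(p),p.min(0),p.max(0))
cv2.imwrite('pics/crop9.png',cv2.resize(S['frame'][180:270,240:370],(780,540),interpolation=2)[...,::-1])
```

```text
row [-0.2464 -0.0133  0.055 ] turn -0.0008 tcp [0.4152 0.0684 0.1067] yaw 0.0392 F [ 0.03 -0.36 -1.78] j [-0.   -0.04  2.19 -0.    0.99 -1.61] w 0.0192 t 23.2
312 [[0.0, 0.59], [0.02, 0.588], [0.04, 0.587], [0.06, 0.587], [0.08, 0.585], [0.1, 0.584], [0.12, 0.584], [0.14, 0.583], [0.16, 0.583]]
hook 132 [0.5006421  0.05660903 0.0733846 ] [0.60980636 0.08857373 0.11355318]
```

View pics/crop9.png

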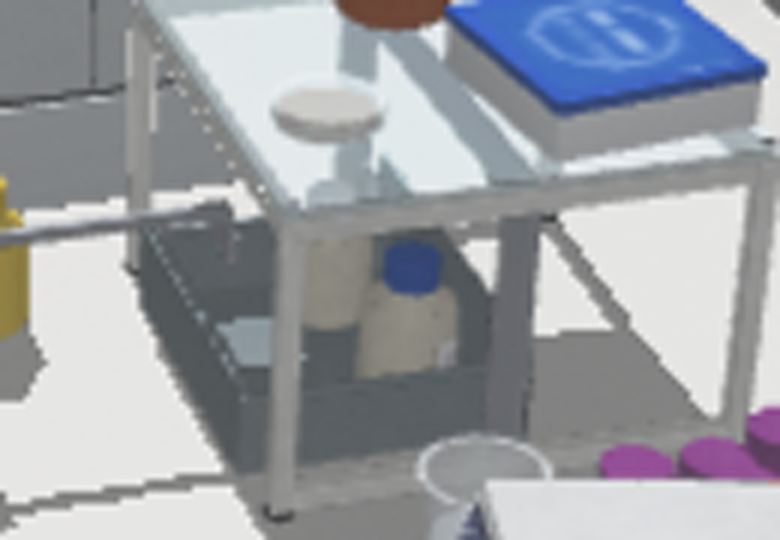

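The hook is free above the lip, the tray is unmoved at its stop, and both bottles are upright. Now carrying the hook back to its original open place.

Emit:
{"method": "send_rows", "body": {"targets": [[-1,0,0,0.02,0],[-1,0,0,0.04,0],[-1,0,0,0.056,0],[-1,-0.03,-0.005,0.056,0.02],[-1,-0.07,-0.01,0.056,0.05],[-1,-0.11,-0.01,0.056,0.08],[-1,-0.15,-0.01,0.056,0.11],[-1,-0.19,-0.01,0.056,0.145],[-1,-0.23,-0.01,0.056,0.176],[-1,-0.246,-0.01,0.056,0.176]]}}

```text
clock: 24.5
tcp_pos: [0.3691, -0.1814, 0.1167]
orientation: [-0.534, 0.534, 0.464, -0.464]
force: [0.1, 0.2, -1.4]
grip_width: 0.019
```

Run:
```python
from h import *
plan((.425,-.187,.0285),-.137)
```

```text
row [ 0.0022  0.0882 -0.0561] turn -0.0021 tcp [ 0.3691 -0.1814  0.1167] yaw -0.1391 F [ 0.07  0.18 -1.35] j [-0.63 -0.08  2.21 -0.    1.02 -2.06] w 0.019 t 24.5
```

Emit:
{"method": "send_rows", "body": {"targets": [[-1,0.001,0,-0.03,0],[-1,0.002,0,-0.056,0],[-1,0.002,0.03,-0.056,0],[-1,0.002,0.06,-0.056,0],[-1,0.002,0.075,-0.056,0],[-1,0.002,0.082,-0.056,0],[-1,0.002,0.086,-0.056,0],[-1,0.002,0.0875,-0.056,0],[-1,0.002,0.0875,-0.056,0]]}}

```text
clock: 25.62
tcp_pos: [0.4254, -0.1856, 0.0299]
orientation: [-0.533, 0.533, 0.465, -0.464]
force: [0.5, -0.3, -2.1]
grip_width: 0.019
```

Emit:
{"method": "send_rows", "body": {"targets": [[-1,0,0.0007,0,0],[-1,0,0.0014,0,0],[-1,0,0.0014,0,0],[-1,0,0.0014,0,0]]}}

```text
clock: 26.12
tcp_pos: [0.4251, -0.1854, 0.0281]
orientation: [-0.533, 0.533, 0.465, -0.465]
force: [-0.4, -0.2, -0.3]
grip_width: 0.0187
```

Touching down. Releasing gently, then rising.

Emit:
{"method": "send_rows", "body": {"targets": [[-0.4,0,0,0,0],[-0.2,0,0,0,0],[0,0,0,0,0],[0.3,0,0,0,0],[0.3,0,0,0,0],[0.3,0,0,0,0]]}}

```text
clock: 26.88
tcp_pos: [0.4249, -0.1853, 0.0279]
orientation: [0.533, -0.533, -0.465, 0.465]
force: [-0.0, 0.0, 0.0]
grip_width: 0.0554
```

Emit:
{"method": "send_rows", "body": {"targets": [[0.3,0,-0.01,0,0],[0.3,0,-0.03,0,0],[0.3,0,-0.06,0,0],[0.3,0,-0.1,0,0],[0.3,0,-0.15,0,0],[0.3,0,-0.2,0,0],[0.3,0,-0.2,0,0],[0.3,0,-0.2,0,0]]}}

```text
clock: 27.88
tcp_pos: [0.4246, -0.1851, 0.228]
orientation: [-0.533, 0.533, 0.465, -0.465]
force: [0.5, 0.2, -0.2]
grip_width: 0.0555
```

Run:
```python
from h import *
st=env.sense();print(st['clock'],st['tcp_pos'],st['force'],st['grip_width'])
S=snap('scene');W=world(S);f=S['frame'].astype(int)
m=(W[...,0]>.55)&(W[...,0]<.7)&(W[...,1]>-.01)&(W[...,1]<.16)&(W[...,2]>.008)&(W[...,2]<.045)&(f.max(-1)<110)
p=W[m];print(len(p),np.polyfit(p[:,1],p[:,0],1),[np.round((k*.02,np.percentile(p[np.round(p[:,1]/.02)==k,0],10)),3).tolist() for k in range(0,9) if (np.round(p[:,1]/.02)==k).sum()>5])
cv2.imwrite('pics/crop10.png',cv2.resize(S['frame'][150:315,170:390],(800,600),interpolation=2)[...,::-1])
```

```text
27.875 [ 0.42456843 -0.18507878  0.22795425] [ 0.45940081  0.16767261 -0.16095572] 0.05552201594295486
332 [-0.43953457  0.64329393] [[0.0, 0.591], [0.02, 0.588], [0.04, 0.587], [0.06, 0.586], [0.08, 0.586], [0.1, 0.585], [0.12, 0.584], [0.14, 0.582], [0.16, 0.59]]
```

View pics/crop10.png

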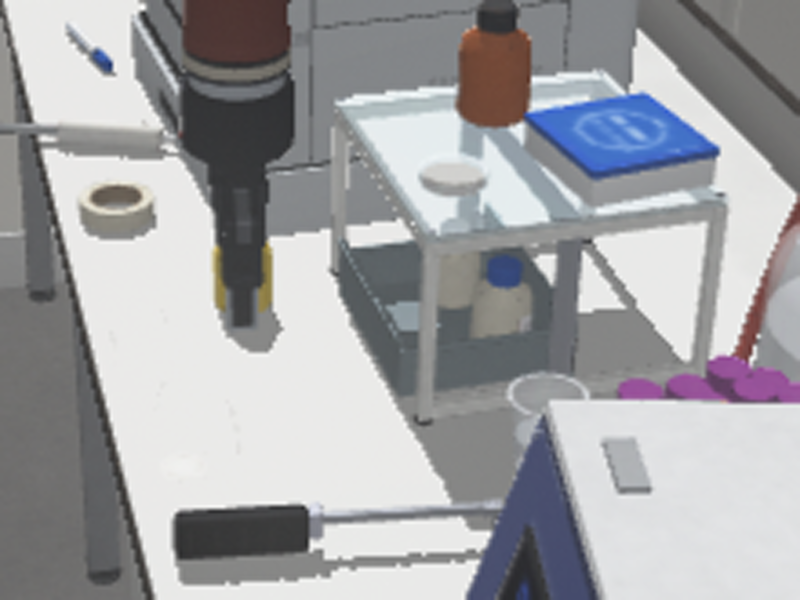

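The hook lies upright on the open worktop and the tray stands at its stops. The bottles, yellow look-alike, tape, cup and dish are all in place, and the gripper is clear.

```bash
python3 -c "
from cell import env
print(env.close_job())"
```

```text
the job is handed in; nothing more can be done
None
```

The tray is drawn out against the riser's stops and seated, and the job is handed in at about 28 s on the robot's clock. No verdict came back.

- **Pull:** I hooked the blade behind the front lip and drew the tray about 98 mm forward. Sliding read about 3 N along the pull. At the stops I raised it to about 8.4 N, roughly 5.4 N more, and held it there for about 1 s. The highest reading along the pull was 8.8 N, plus about 2.5 N vertically from the hook tilting slightly, so every reading stayed well under 14 N. Readings came only at the end of each move and carry about 0.7 N of noise.
- **Unhooking:** I moved the blade forward off the lip, lifted it clear and drew back. The tray's front face measured the same before and after, with its middle at about x = 0.586 m. That is about 5 mm in front of the riser's front edge and parallel to it.
- **Putting down:** The hook is back within about 1 cm of where it started, upright and clear of the riser. The gripper is open and about 0.2 m above it.

The last picture shows both bottles upright in the tray, and the amber bottle, dish, tape, cup and yellow look-alike still in place. The blade end of the put-down hook was hidden from the scene camera, so I judged it from the handle, the shank and the touchdown force.

One number in the last check disagreed: the tray-front fit was off at the far left end (about 7 mm, y = 0.16) and its overall slope was wrong. I put this down to stray pixels, because the other points along the front matched the earlier readings within 1–2 mm.

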